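# Stop the roller feed and strip its rollers

## Task

Stop this little roller stand for cleaning: first turn the black speed dial fully anticlockwise (seen from above) to its end stop, and leave it there. Then snap every roller that is fitted forward out of its spring clips and lay each one in a notch of its own on the notched rack, resting in the notches of both strips. Leave the tape measure and the glue bottle where they are.

Things in the scene. Friction and masses are not known exactly. Their poses are not given: they have to be found in the camera images.
- stand: Fixed roller stand: grey base plate 270 (x) x 170 (y) x 12 mm with four rising steps of aluminium posts, front step lowest. Front = its -x, facing the robot within 0.15 rad. Origin: centre of the base's underside, z up. Clip arms are sprung: a straight pull of 13 to 20 N along the stand's -x snaps both clips of a roller; after 25 mm it is free to lift. No way out upwards or endways.
- step0 (a point): Front, lowest step of the stand, 60 mm up: middle of the axis of a roller fitted there (stand's x, y, z axes; roller along y). Each step holds one roller in two 12 mm wide black C-clips at y = -56 and +56 mm, mouths open to -x. Which steps are filled varies. The other steps are alike: 72 mm farther back and 45 mm higher each.
- step1 (a point): Second step of the stand, 105 mm up, likewise. Behind each clip (8 to 23 mm behind the roller's axis) stands a 14 mm square post that ends 14 mm above the axis; between the posts (|y| under 49 mm) the step is open down to the base plate for fingers in front of and behind the roller.
- step2 (a point): Third step of the stand, 150 mm up, likewise.
- step3 (a point): Fourth, rear step of the stand, 195 mm up, likewise.
- roller0: Steel roller 152 mm long, 0.14 to 0.28 kg: round body 22 mm dia x 88 mm, at each end a 14 mm dia journal (44 to 68 mm from the middle, held by the clips), then a square head 24 x 24 mm, 8 mm thick. Origin: middle, on the axis; y along the axis. On a flat surface its axis is 12 mm up. Starts in step 0 of the stand; absent if not fitted.
- roller1: Steel roller like roller0 (all alike); starts in step 1 of the stand; absent if not fitted.
- roller2: Steel roller like roller0 (all alike); starts in step 2 of the stand; absent if not fitted.
- roller3: Steel roller like roller0 (all alike); starts in step 3 of the stand; absent if not fitted.
- rack: Loose notched rack, 1.5 kg, on the trolley: plywood board 256 (x) x 150 (y) x 9 mm and two folded steel strips along x, 8 mm wide, at y = -56 and +56 mm, top at z = 42 mm. Each strip has four V notches (90 degrees, 32 mm wide, 16 mm deep) at x = -90, -30, 30, 90 mm. Open between the strips for fingers. Origin: centre of the underside, z up.
- notch0 (a point): Where the middle of a roller's axis lies when it rests in notch pair 0 of the rack: 36 mm above the trolley top, roller parallel to the rack's y (this point's y). Up to 8 mm off along its length the journals still fit the notches.
- notch1 (a point): The same for notch pair 1, 60 mm farther along the rack's x.
- notch2 (a point): The same for notch pair 2, 120 mm farther along the rack's x.
- notch3 (a point): The same for notch pair 3, 180 mm farther along the rack's x.
- dial_grip (a point): Point on the axis of the black speed dial, 37 mm above the trolley; turns with the dial. Its finger bar is 46 mm long (this point's x), 14 mm wide (y), from 14 to 44 mm above the trolley, on a 48 mm round skirt; round base 72 mm in diameter, fixed. White mark at the -x end of the bar.
- dial (a joint): Dial angle in rad: 0 = fully anticlockwise (seen from above) end stop, feed stopped; grows clockwise, to 4.4 at the other stop. Starts between 0.8 and 2.4; stays where it is left (friction about 0.04 N m).
- tape_measure: Black tape measure, 83 x 87 x 41 mm; origin under its centre. Bystander: leave it alone.
- glue_bottle: Glue bottle with orange nozzle, 44 mm diameter, 147 mm tall, upright; origin under its centre. Bystander: leave it alone.
Mind the look-alikes: they are no part of the job. Leave any brown or pink look-alike of the part that bears dial_grip alone.

How it is judged:
On the way:
1. the speed dial is fully anticlockwise at its stop (value of joint dial below 0.06 rad), for 0.2 s.
At the end, for the whole second after the job is handed in: The dial is within 0.08 rad of its anticlockwise stop, and every roller fitted at the start lies still in the rack, one to a notch: middle within 10 mm of the rack's centre line, axis 33 to 39.5 mm above the underside of the rack and within 0.08 rad of parallel to the rack's y (value of joint dial below 0.08 rad and z of roller0 in the frame of rack between 0.033 and 0.0395 m and x of roller0 in the frame of rack between -0.1 and 0.1 m and y of roller0 in the frame of rack between -0.01 and 0.01 m and angle between the y axis of each of roller0, roller1, roller2, roller3 and the y axis of rack, either way round below 0.08 rad and linear speed of each of roller0, roller1, roller2, roller3 below 0.02 m/s and z of roller1 in the frame of rack between 0.033 and 0.0395 m and x of roller1 in the frame of rack between -0.1 and 0.1 m and y of roller1 in the frame of rack between -0.01 and 0.01 m and z of roller2 in the frame of rack between 0.033 and 0.0395 m and x of roller2 in the frame of rack between -0.1 and 0.1 m and y of roller2 in the frame of rack between -0.01 and 0.01 m and z of roller3 in the frame of rack between 0.033 and 0.0395 m and x of roller3 in the frame of rack between -0.1 and 0.1 m and y of roller3 in the frame of rack between -0.01 and 0.01 m); the robot touches nothing.
It fails at once if a roller is taken out of its clips before the dial is at its stop, or the dial is turned up again after (value of joint dial above 0.15 rad and distance of any of roller0, roller1, roller2, roller3 from where it was at the start of the episode above 0.02 m).
It fails at once if a bystander is shifted by more than 40 mm (distance of any of tape_measure, glue_bottle from where it was at the start of the episode above 0.04 m).
Of roller0, roller1, roller2, roller3 only 3 to 4 are there at a start; the rules pass over those that are not, and their reading is None.
At some moment in a run one of rack may be knocked a few centimetres aside while the robot is not near it.
Once in a run the grip may slacken for a moment while it holds something.
It also fails if it takes over 210 s, if anything falls off the work surface, if the arm or the gripper's body presses on something with over 40 N, if the wrist force passes 120 N, or if a joint passes its speed limit or range.

## Robot

A 6-joint arm with a two-finger parallel gripper is mounted at the origin on a cart in front of the work surface, level with it; the furniture and walls round the work are solid. World frame = base frame: x ahead of the robot, y to its left, z up, the work surface at z = 0. Lengths are in m, angles in rad, forces in N, time in s.
With the tool pointing down it reaches from about 0.325 to 0.9 m from the base axis. Payload 3.5 kg.
Tool frame: the origin (TCP) lies at the very end of the fingers, on their centre line; the grasp point (between the pads) lies 19 mm behind it; z points along the fingers, y is the line along which they close (so a half turn about z gives the same grasp; the last joint's range is limited). The gripper opens to 85 mm and grips with 20 to 120 N. Pads are 22 mm wide; open, the fingers measure 114 mm over their backs; the gripper's body (76 mm by 85 mm) begins 54 mm behind the grasp point. The pads swing forward as they close: fully open they stand 13 mm farther back than shut.
Start: joints at [1.103, 0.276, -0.026, 1.268, 0, 1.467], TCP at [0.223, 0.584, 0.231] pointing down, gripper open.
Joint ranges: [-3.12, 3.12], [-0.85, 1.88], [-1.08, 1.24], [-1.95, 2.15], [-1.57, 1.53], [-3.14, 3.14]. Speed limits (rad/s): [2.57, 2.57, 3.14, 3.14, 3.14, 3.14].

## Interface

Orientations are given as a unit quaternion [x, y, z, w].
In Python, from bench import robot gives the robot as it stands.
- The arm moves only by the tool apply_moves, never from a script. Its argument "targets" is a list of rows, each an object with "fingers": the finger opening in mm, from 0 to 85.4; "linear": the shift along the tool's x, y, z in mm, a list of three; "rot": the turn, a rotation vector about the tool's x, y, z in degrees, a list of three. A call has 1 to 8 rows; each row is the pose to reach, as a shift and turn from the pose commanded when the call began, along the tool's axes at that moment; what a row does not reach only later rows make up. A row lasts 1/10 s, in which the tool goes at most 50 mm and 8.59 degrees, less where a joint would pass 70% of its speed; a pose out of reach is approached as far as the arm can. A call with a gripper value outside its range is refused whole. The fingers move at their own pace and stop on an object; the grip force is fixed at half the most. Time passes only in rows, so rows that repeat a pose let the fingers close. It gives the time, the measured TCP pose, the force, the opening and the grip force at its end, in the units of the state.
- robot.get_obs(): the state, without advancing time (a new reading comes with each control period).
- robot.read_camera(name): name is "scene" or "top" or "wrist"; returns the picture (400x640x3 uint8, blue, green, red); there is no depth.
- robot.camera_info(name): a dict with "intrinsics" (3x3 intrinsics, pixels), "R" (3x3) and "t" (3): a world point X has camera coordinates R X + t. Camera axes: x right, y down, z forward; pixel columns grow to the right and rows downward; lengths in m; the calibration is good to about 2 mm. A picture is of the moment at which its call begins: read the wrist's pose just before it. camera_info takes no time and is no camera call; for the wrist camera it gives the pose at the moment of the call.
- robot.hand_in(): hands the job in; it is judged then, once.
Trained networks look in the newest picture that a camera, given by its name, has taken for a name from the list of things; names that differ only in an ending like _2 or _b are one class to them, and where a whole thing is asked for, a point or a joint stands for the part that bears it (a point fixed in the world has none). Each returns a list of dicts, best first, with "confidence" (0 to 1); they miss things now and then, are a little off and sometimes report something else, mostly with a low value. They report only what shows in the picture. A call takes as long as a camera call. They do not tell look-alikes from the thing itself.
- robot.look_for(camera, target): "bbox" ([left, top, width, height] as shares, 0 to 1, of the picture: columns of its width, rows of its height, round what is visible of it).
The state is a dict: "t": time; "joints": joint angles; "qvel": joint speeds; "tau": joint torques, N m; "position": TCP position; "ee_rot": TCP orientation; "ft_force": force on the tool from outside, world axes, zero at the start; "moment": the same for the moment, N m; "grip_width": opening from 0.0 (shut) to 1.0 (fully open); "gripper_force": force on a finger pad.
Only numpy, scipy, OpenCV 4.12 (cv2) and the standard library are available. Lean on these libraries where they do the work, as an engineer would, in place of code of your own. Each camera call takes 0.05 s, during which the arm holds its last target. There are 200 camera calls.

## Working session

There is one attempt and no reset: what is moved stays moved. The work goes in short steps, Python scripts to look and compute and a tool call to move; the robot and the scene stay as the last step left them, time stands still between calls to the robot, and variables do not carry over. Pictures are saved under pics/ and viewed, at most 14 in all, crops included, and the job is handed in when it is done.

Besides the shell and the picture viewer there is one more tool, called after ">>>" as name(argument=value, ...), one argument or row to a line, values as JSON. apply_moves: Moves the arm, as the interface text tells. Its arguments: {"type":"object","properties":{"targets":{"type":"array"}},"required":["targets"]}

```bash
ls; mkdir -p pics; cat > h.py <<'E'
import numpy as np, cv2
from bench import robot
from scipy.spatial.transform import Rotation as R
def snap(c,n):
    im=robot.read_camera(c); cv2.imwrite(f'pics/{n}.png',im); return im
def proj(c,P):
    i=robot.camera_info(c); p=np.array(i['R'])@np.array(P,float).T.reshape(3,-1)+np.array(i['t']).reshape(3,1)
    q=np.array(i['intrinsics'])@p; return (q[:2]/q[2]).T
def ray(c,uv,z,i=None):
    i=i or robot.camera_info(c); Rm=np.array(i['R']);t=np.array(i['t'])
    o=-Rm.T@t; d=Rm.T@np.linalg.inv(np.array(i['intrinsics']))@np.array([uv[0],uv[1],1.])
    return o+d*(z-o[2])/d[2]
def tool():
    o=robot.get_obs(); return np.array(o['position']),R.from_quat(o['ee_rot'])
def delta(P,Rt):
    p,r=tool(); print('linear',np.round(r.inv().apply(np.array(P)-p)*1000,1),'rot',np.round(np.degrees((r.inv()*Rt).as_rotvec()),2))
E
python3 - <<'E'
from h import *
a=snap('scene','s0');b=snap('top','t0')
print(robot.get_obs())
for c in('scene','top'):
    i=robot.camera_info(c);print(c,i)
    for n in('stand','rack','dial_grip','tape_measure','glue_bottle','roller0'):
        print(n,[(round(d['confidence'],2),(np.array(d['bbox'])*[640,400,640,400]).round().tolist()) for d in robot.look_for(c,n)[:5]])
E
```

```text
pics
{'t': 0.1, 'joints': array([ 1.10260732e+00,  2.77119113e-01, -2.77508466e-02,  1.26800428e+00,
        2.05437188e-05,  1.46743594e+00]), 'qvel': array([ 0.00098574, -0.00212665,  0.00225989, -0.00043148,  0.00137923,
       -0.00103404]), 'tau': array([-2.28650651e-04, -4.46709788e+01,  2.96128106e+01,  8.48597672e-03,
       -9.34908121e-05,  3.60215878e-06]), 'position': array([0.22265188, 0.5832364 , 0.23022956]), 'ee_rot': array([ 1.81404269e-01,  9.83408060e-01, -9.93925823e-04, -3.02738342e-04]), 'ft_force': array([-0.25510214, -1.30350412, -1.05883977]), 'moment': array([-0.01772936,  0.02698433,  0.04996982]), 'gripper_force': 0.0, 'grip_width': 0.9961629692510986}
scene {'intrinsics': array([[412.42173174,   0.        , 315.86223334],
       [  0.        , 412.42173174, 205.79224616],
       [  0.        ,   0.        ,   1.        ]]), 'R': array([[ 0.7753189 , -0.63156679, -0.00200038],
       [-0.34195275, -0.41711815, -0.84206933],
       [ 0.53098863,  0.6535563 , -0.53936559]]), 't': array([-0.36375175,  0.32724214,  0.9287532 ])}
stand [(0.58, [331.0, 200.0, 12
[... 680 characters left out ...]
0230723],
       [-0.97164955, -0.1041977 , -0.21222629],
       [ 0.21126758,  0.02028135, -0.97721783]]), 't': array([-9.62054024e-04,  5.51418208e-01,  1.32939193e+00])}
stand [(0.85, [375.0, 162.0, 81.0, 113.0])]
rack [(0.74, [268.0, 172.0, 58.0, 86.0]), (0.48, [336.0, 238.0, 16.0, 15.0]), (0.26, [398.0, 166.0, 62.0, 19.0])]
dial_grip [(0.73, [338.0, 239.0, 11.0, 14.0]), (0.69, [346.0, 199.0, 15.0, 20.0]), (0.66, [347.0, 284.0, 16.0, 16.0])]
tape_measure [(0.59, [210.0, 212.0, 32.0, 28.0])]
glue_bottle [(0.83, [343.0, 156.0, 20.0, 23.0]), (0.37, [268.0, 168.0, 56.0, 90.0])]
roller0 [(0.9, [384.0, 221.0, 58.0, 23.0]), (0.79, [391.0, 196.0, 62.0, 24.0]), (0.55, [398.0, 165.0, 60.0, 20.0])]
```

```bash
ls -la . pics
```

```text
.:
total 16
drwxr-xr-x  3 agent agent 4096 Dec  1 03:08 .
drwxr-xr-x 23 root  root  4096 Dec  1 03:08 ..
-rw-r--r--  1 agent agent  824 Dec  1 03:08 h.py
drwxr-xr-x  2 agent agent 4096 Dec  1 03:08 pics

pics:
total 868
drwxr-xr-x 2 agent agent   4096 Dec  1 03:08 .
drwxr-xr-x 3 agent agent   4096 Dec  1 03:08 ..
-rw-r--r-- 1 agent agent 466030 Dec  1 03:08 s0.png
-rw-r--r-- 1 agent agent 412649 Dec  1 03:08 t0.png
```

```bash
python3 -c "
import cv2
a=cv2.imread('pics/t0.png')[145:315,200:470];cv2.imwrite('pics/t0c.png',cv2.resize(a,None,fx=2.9,fy=2.9,interpolation=cv2.INTER_CUBIC))
a=cv2.imread('pics/s0.png')[185:345,235:475];cv2.imwrite('pics/s0c.png',cv2.resize(a,None,fx=3.3,fy=3.3,interpolation=cv2.INTER_CUBIC))"
```

```text
(no output)
```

View pics/t0c.png

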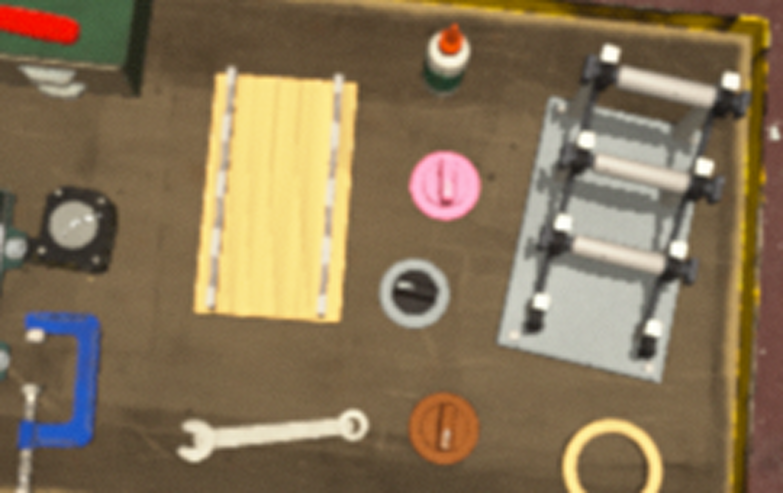

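View pics/s0c.png

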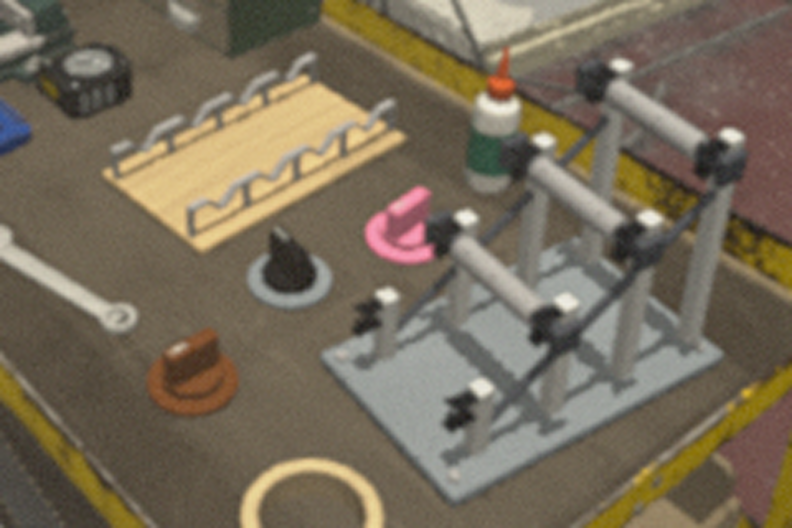

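```bash
cat > fit.py <<'E'
from h import *
from scipy.optimize import least_squares
T=lambda p:np.array(p)/2.9+[200,145]
S=lambda p:np.array(p)/3.3+[235,185]
def fit(obj,obs,x0):
    def f(x):
        c,s=np.cos(x[2]),np.sin(x[2]); P=np.array([[x[0]+c*a-s*b,x[1]+s*a+c*b,z] for a,b,z in obj])
        return np.concatenate([(proj(cam,P[idx])-uv).ravel() for cam,idx,uv in obs])
    r=least_squares(f,x0,loss='soft_l1'); print(np.round(r.x,4),'res',np.round(r.fun,1)); return r.x
E
python3 - <<'E'
from fit import *
obj=[(72*k/1000+.0155,y,.074+.045*k) for k in range(4) for y in(.056,-.056)]
t=[(541,300),(652,328),(563,222),(678,250),(583,145),(705,170),(610,53),(732,82)]
s=[(387,296),(482,387),(466,217),(566,302),(543,144),(650,220),(621,68),(733,137)]
print('stand step0');fit(obj,[('top',range(8),T(t)),('scene',range(8),S(s))],[.5,-.2,0])
B=[(x,y,.009) for x,y in((.128,.075),(.128,-.075),(-.128,-.075),(-.128,.075))]
print('rack');fit(B,[('top',[0,1,2,3],T([(215,72),(357,84),(342,322),(195,312)])),('scene',[2,3,1],S([(203,250),(103,175),(407,137)]))],[.5,.1,0])
print('dial',ray('top',T((414,292)),.012),ray('scene',S((290,277)),.012))
print('bottle',ray('top',T((444,85)),.0),'pink',ray('top',T((445,185)),.012),'tape',ray('top',T((75,235)),.0))
E
```

```text
stand step0
[ 0.4378 -0.2071 -0.1333] res [ 0.3  0.5  0.8  0.2  0.5  0.2  0.4 -0.   1.7 -1.7  0.1 -0.8  0.8  0.3
  0.3 -0.1 -0.4 -0.4 -0.8  0.1 -0.3 -0.1 -0.4  0.   0.1 -1.2 -0.4 -0.5
 -0.2 -1.1 -0.5 -0.4]
rack
[0.553  0.1194 0.0431] res [ 0.6  0.4  0.2 -0.8  0.2 -0.3  0.5  0.  -0.4  0.  -0.9 -0.9 -0.3 -0.5]
dial [ 0.46581782 -0.03086871  0.012     ] [ 0.46282241 -0.03860771  0.012     ]
bottle [ 0.6931937  -0.04224493  0.        ] pink [ 0.58132913 -0.05242679  0.012     ] tape [0.48964698 0.3261253  0.        ]
```

```bash
cat >> h.py <<'E'
def down(yaw_y):  # tool down, tool y at world angle (deg)
    y=np.radians(yaw_y); Y=np.array([np.cos(y),np.sin(y),0]);Z=np.array([0,0,-1.]);X=np.cross(Y,Z)
    return R.from_matrix(np.stack([X,Y,Z],1))
E
python3 - <<'E'
from h import *
i=robot.camera_info('wrist');p,r=tool()
o=-np.array(i['R']).T@i['t']
print('cam in tool',r.inv().apply(o-p),'axes',r.inv().as_matrix()@np.array(i['R']).T, i['intrinsics'])
delta([.46,-.035,.2],down(-30))
E
```

```text
cam in tool [ 0.07082491  0.00019626 -0.14252396] axes [[ 6.67977420e-04 -9.59591023e-01 -2.81397624e-01]
 [ 9.99999773e-01  6.65548573e-04  1.04204265e-04]
 [ 8.72903097e-05 -2.81397630e-01  9.59591250e-01]] [[358.867485     0.         317.80557383]
 [  0.         358.867485   197.75781075]
 [  0.           0.           1.        ]]
linear [-442.2 -493.6   31.3] rot [ 1.00e-02 -0.00e+00  9.91e+01]
```

>>> apply_moves(
  targets=[
    {"fingers":85,"linear":[-442,-494,30],"rot":[0,0,99]},
    {"fingers":85,"linear":[-442,-494,30],"rot":[0,0,99]},
    {"fingers":85,"linear":[-442,-494,30],"rot":[0,0,99]},
    {"fingers":85,"linear":[-442,-494,30],"rot":[0,0,99]},
    {"fingers":85,"linear":[-442,-494,30],"rot":[0,0,99]},
    {"fingers":85,"linear":[-442,-494,30],"rot":[0,0,99]},
    {"fingers":85,"linear":[-442,-494,30],"rot":[0,0,99]},
    {"fingers":85,"linear":[-442,-494,30],"rot":[0,0,99]},
  ],
)

```text
t: 1.5
position: [0.3661, 0.2089, 0.2135]
ee_rot: [0.707, 0.707, 0.001, 0.0]
ft_force: [1.9, 0.6, 0.7]
grip_width: 1.001
gripper_force: 0.0
```

```bash
python3 - <<'E'
from h import *
delta([.463,-.034,.17],down(-30)); print(tool()[0])
E
```

```text
linear [-242.9   96.8   43.5] rot [ 0.07 -0.04 30.02]
[0.36606619 0.20886706 0.21352143]
```

>>> apply_moves(
  targets=[
    {"fingers":85,"linear":[-243,97,43],"rot":[0,0,30]},
    {"fingers":85,"linear":[-243,97,43],"rot":[0,0,30]},
    {"fingers":85,"linear":[-243,97,43],"rot":[0,0,30]},
    {"fingers":85,"linear":[-243,97,43],"rot":[0,0,30]},
    {"fingers":85,"linear":[-243,97,43],"rot":[0,0,30]},
    {"fingers":85,"linear":[-243,97,43],"rot":[0,0,30]},
    {"fingers":85,"linear":[-243,97,43],"rot":[0,0,30]},
  ],
)

```text
t: 2.2
position: [0.4647, -0.0336, 0.17]
ee_rot: [0.865, 0.501, -0.0, -0.0]
ft_force: [0.0, 0.7, 0.3]
grip_width: 0.995
gripper_force: 0.0
```

```bash
python3 - <<'E'
from h import *
print(tool()[0]); snap('wrist','w1'); print(proj('wrist',[[.463,-.034,.044]]))
print([(round(d['confidence'],2),(np.array(d['bbox'])*[640,400,640,400]).round().tolist()) for d in robot.look_for('wrist','dial_grip')])
E
```

```text
[ 0.46474987 -0.03362223  0.17000034]
[[317.11052836 191.73528382]]
[(0.7, [423.0, 96.0, 74.0, 59.0]), (0.64, [289.0, 146.0, 60.0, 62.0]), (0.6, [212.0, 258.0, 31.0, 49.0])]
```

View pics/w1.png

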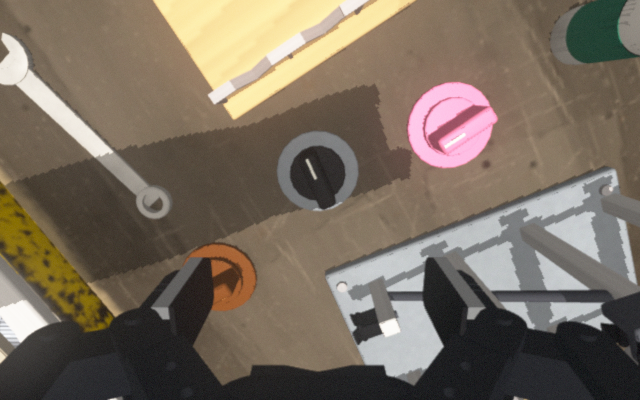

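```bash
python3 - <<'E'
from h import *
a=ray('wrist',(308,159),.044);b=ray('wrist',(315,178),.044);c=ray('wrist',(326,207),.044)
print(a,b,c,'mark dir',np.degrees(np.arctan2(*(a-b)[1::-1])),np.degrees(np.arctan2(*(a-c)[1::-1])))
print('base centre',ray('wrist',(318,171),.01))
print('skirt c',ray('wrist',(319,173),.014))
im=cv2.imread('pics/w1.png')[125:220,265:370];cv2.imwrite('pics/w1c.png',cv2.resize(im,None,fx=5,fy=5,interpolation=cv2.INTER_CUBIC))
E
```

```text
[ 0.46935922 -0.00743782  0.044     ] [ 0.46664859 -0.02284509  0.044     ] [ 0.46256433 -0.04740922  0.044     ] mark dir 80.02194237721928 80.35229398065152
base centre [ 0.46778909 -0.02551371  0.01      ]
skirt c [ 0.46809122 -0.02670047  0.014     ]
```

View pics/w1c.png

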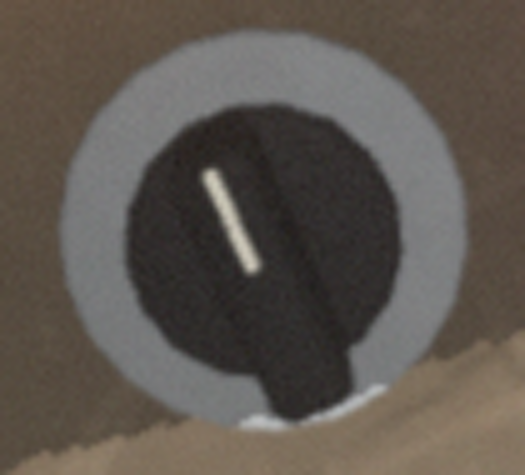

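```bash
python3 - <<'E'
from h import *
delta([.467,-.027,.022],down(-10))
E
```

```text
linear [  5.4   1.  148.2] rot [ -0.06  -0.03 -19.67]
```

>>> apply_moves(
  targets=[
    {"fingers":85,"linear":[5,1,50],"rot":[0,0,-8]},
    {"fingers":85,"linear":[5,1,80],"rot":[0,0,-16]},
    {"fingers":85,"linear":[5,1,110],"rot":[0,0,-20]},
    {"fingers":85,"linear":[5,1,148],"rot":[0,0,-20]},
    {"fingers":85,"linear":[5,1,148],"rot":[0,0,-20]},
  ],
)

```text
t: 2.8
position: [0.4621, -0.0252, 0.0186]
ee_rot: [0.763, 0.646, -0.003, -0.004]
ft_force: [-0.6, 0.4, 0.6]
grip_width: 0.996
gripper_force: 0.0
```

>>> apply_moves(
  targets=[
    {"fingers":5,"linear":[0,0,0],"rot":[0,0,0]},
    {"fingers":5,"linear":[0,0,0],"rot":[0,0,0]},
    {"fingers":5,"linear":[0,0,0],"rot":[0,0,0]},
    {"fingers":5,"linear":[0,0,0],"rot":[0,0,0]},
    {"fingers":5,"linear":[0,0,0],"rot":[0,0,0]},
    {"fingers":5,"linear":[0,0,0],"rot":[0,0,0]},
    {"fingers":5,"linear":[0,0,0],"rot":[0,0,0]},
  ],
)

```text
t: 3.5
position: [0.4671, -0.0277, 0.0234]
ee_rot: [0.764, 0.645, 0.0, -0.001]
ft_force: [-3.9, 0.7, 9.8]
grip_width: 0.148
gripper_force: 59.6
```

```bash
python3 - <<'E'
from h import *
o=robot.get_obs();print(o['position'],o['moment'],o['ft_force'],o['grip_width'],np.degrees(o['joints']))
E
```

```text
[ 0.46706046 -0.02769166  0.02336362] [0.29525266 0.79565268 0.05961547] [-3.9191594   0.71964823  9.75259593] 0.1477579359126134 [-1.13401005e+01  1.24758157e+01 -3.44554320e+01  4.31144575e+01
  3.70269380e-02  8.83168168e+01]
```

>>> apply_moves(
  targets=[
    {"fingers":5,"linear":[0,0,-1],"rot":[0,0,-8]},
    {"fingers":5,"linear":[0,0,-1],"rot":[0,0,-15]},
    {"fingers":5,"linear":[0,0,-1],"rot":[0,0,-22]},
    {"fingers":5,"linear":[0,0,-1],"rot":[0,0,-29]},
    {"fingers":5,"linear":[0,0,-1],"rot":[0,0,-36]},
    {"fingers":5,"linear":[0,0,-1],"rot":[0,0,-40]},
    {"fingers":5,"linear":[0,0,-1],"rot":[0,0,-40]},
    {"fingers":5,"linear":[0,0,-1],"rot":[0,0,-40]},
  ],
)

```text
t: 4.3
position: [0.4661, -0.0278, 0.0234]
ee_rot: [0.498, 0.867, -0.0, -0.001]
ft_force: [-5.0, 1.5, 6.2]
grip_width: 0.148
gripper_force: 60.0
```

```bash
cat > st.py <<'E'
from h import *
o=robot.get_obs();p,r=tool();y=r.as_matrix()[:,1]
print(np.round(o['position'],4),'yaw',round(np.degrees(np.arctan2(y[1],y[0])),1),'M',np.round(o['moment'],2),'F',np.round(o['ft_force'],1),'w',round(o['grip_width']*85.4,1),'gf',o['gripper_force'],'j6',round(np.degrees(o['joints'][5]),1),'t',o['t'])
E
python3 st.py
```

```text
[ 0.4661 -0.0278  0.0234] yaw 30.2 M [0.18 0.87 0.03] F [-5.   1.5  6.2] w 12.7 gf 59.967092871665955 j6 48.4 t 4.3
```

>>> apply_moves(
  targets=[
    {"fingers":5,"linear":[0,0,0],"rot":[0,0,-8]},
    {"fingers":5,"linear":[0,0,0],"rot":[0,0,-15]},
    {"fingers":5,"linear":[0,0,0],"rot":[0,0,-22]},
    {"fingers":5,"linear":[0,0,0],"rot":[0,0,-25]},
    {"fingers":5,"linear":[0,0,0],"rot":[0,0,-25]},
  ],
)

```text
t: 4.8
position: [0.4656, -0.0282, 0.0234]
ee_rot: [0.298, 0.954, -0.001, -0.002]
ft_force: [-5.7, -0.7, 7.8]
grip_width: 0.147
gripper_force: 60.3
```

```bash
python3 st.py
```

```text
[ 0.4656 -0.0282  0.0234] yaw 55.3 M [-0.09  1.11  0.01] F [-5.7 -0.7  7.8] w 12.5 gf 60.25242269039154 j6 23.4 t 4.8
```

>>> apply_moves(
  targets=[
    {"fingers":5,"linear":[0,0,0],"rot":[0,0,-7]},
    {"fingers":5,"linear":[0,0,0],"rot":[0,0,-14]},
    {"fingers":5,"linear":[0,0,0],"rot":[0,0,-20]},
    {"fingers":5,"linear":[0,0,0],"rot":[0,0,-20]},
  ],
)

```text
t: 5.2
position: [0.4654, -0.0286, 0.0234]
ee_rot: [0.128, 0.992, -0.001, -0.002]
ft_force: [-5.6, -2.7, 7.4]
grip_width: 0.146
gripper_force: 60.3
```

```bash
python3 st.py
```

```text
[ 0.4654 -0.0286  0.0234] yaw 75.3 M [-0.37  1.24 -0.04] F [-5.6 -2.7  7.4] w 12.5 gf 60.31113624572754 j6 3.3 t 5.2
```

>>> apply_moves(
  targets=[
    {"fingers":5,"linear":[0,0,0],"rot":[0,0,-7]},
    {"fingers":5,"linear":[0,0,0],"rot":[0,0,-14]},
    {"fingers":5,"linear":[0,0,0],"rot":[0,0,-20]},
    {"fingers":5,"linear":[0,0,0],"rot":[0,0,-20]},
  ],
)

```text
t: 5.6
position: [0.4653, -0.0291, 0.0234]
ee_rot: [-0.046, 0.999, -0.001, -0.002]
ft_force: [-6.2, -3.3, 7.5]
grip_width: 0.149
gripper_force: 60.3
```

```bash
python3 st.py
```

```text
[ 0.4653 -0.0291  0.0234] yaw 95.3 M [-0.6   1.33  0.03] F [-6.2 -3.3  7.5] w 12.7 gf 60.29936492443085 j6 -16.7 t 5.6
```

>>> apply_moves(
  targets=[
    {"fingers":5,"linear":[0,0,0],"rot":[0,0,-7]},
    {"fingers":5,"linear":[0,0,0],"rot":[0,0,-14]},
    {"fingers":5,"linear":[0,0,0],"rot":[0,0,-20]},
    {"fingers":5,"linear":[0,0,0],"rot":[0,0,-20]},
  ],
)

```text
t: 6.0
position: [0.4668, -0.0291, 0.0237]
ee_rot: [-0.216, 0.976, -0.001, -0.001]
ft_force: [-3.0, -2.5, 5.7]
grip_width: 0.149
gripper_force: 109.9
```

```bash
python3 st.py;  python3 -c "
from h import *
a=snap('wrist','w2')"
```

```text
[ 0.4668 -0.0291  0.0237] yaw 115.0 M [-0.35  0.74 -1.33] F [-3.  -2.5  5.7] w 12.7 gf 109.92151843383908 j6 -36.4 t 6.0
```

View pics/w2.png

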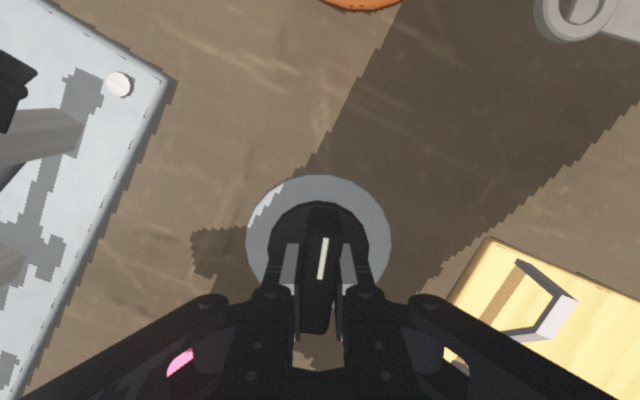

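>>> apply_moves(
  targets=[
    {"fingers":45,"linear":[0,0,0],"rot":[0,0,0]},
    {"fingers":45,"linear":[0,0,0],"rot":[0,0,0]},
    {"fingers":45,"linear":[0,0,0],"rot":[0,0,0]},
    {"fingers":45,"linear":[0,0,0],"rot":[0,0,0]},
    {"fingers":45,"linear":[0,0,-40],"rot":[0,0,0]},
    {"fingers":45,"linear":[0,0,-90],"rot":[0,0,0]},
    {"fingers":45,"linear":[0,0,-130],"rot":[0,0,0]},
    {"fingers":45,"linear":[0,0,-130],"rot":[0,0,0]},
  ],
)

```text
t: 6.85
position: [0.4729, -0.0288, 0.1597]
ee_rot: [-0.22, 0.976, -0.003, 0.006]
ft_force: [1.4, -0.1, 0.7]
grip_width: 0.526
gripper_force: 0.0
```

```bash
python3 st.py; python3 - <<'E'
from h import *
im=snap('wrist','w3'); u,v=proj('wrist',[[.467,-.028,.03]])[0].astype(int); print(u,v)
c=im[max(v-60,0):v+60,u-70:u+70]; cv2.imwrite('pics/w3c.png',cv2.resize(c,None,fx=4,fy=4,interpolation=cv2.INTER_CUBIC))
a=np.radians(-7.64); s=lambda x,y,z:[.4378+x*np.cos(a)-y*np.sin(a),-.2071+x*np.sin(a)+y*np.cos(a),z]
delta(s(.216,0,.195+.12),down(-7.6))
E
```

```text
[ 0.4729 -0.0288  0.1597] yaw 115.4 M [-0.01 -0.07 -0.04] F [ 1.4 -0.1  0.7] w 44.9 gf 0.0 j6 -36.7 t 6.85
321 182
linear [ -75.9 -265.7 -156.4] rot [  0.26   0.53 122.95]
```

View pics/w3c.png

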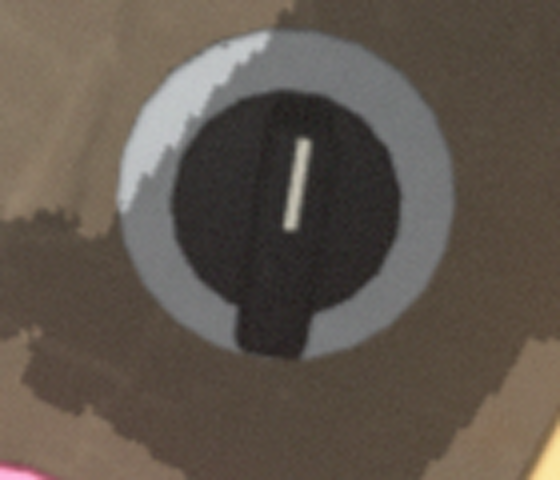

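>>> apply_moves(
  targets=[
    {"fingers":45,"linear":[0,0,-50],"rot":[0,0,8]},
    {"fingers":45,"linear":[0,0,-100],"rot":[0,0,16]},
    {"fingers":45,"linear":[-15,-50,-140],"rot":[0,0,24]},
    {"fingers":45,"linear":[-30,-100,-156],"rot":[0,0,32]},
    {"fingers":45,"linear":[-40,-140,-156],"rot":[0,0,40]},
    {"fingers":45,"linear":[-52,-185,-156],"rot":[0,0,48]},
    {"fingers":45,"linear":[-64,-230,-156],"rot":[0,0,56]},
    {"fingers":45,"linear":[-76,-266,-156],"rot":[0,0,64]},
  ],
)

```text
t: 7.7
position: [0.6509, -0.2378, 0.3063]
ee_rot: [0.334, 0.943, 0.0, -0.001]
ft_force: [0.8, -0.1, 0.1]
grip_width: 0.523
gripper_force: 0.0
```

```bash
cat >> h.py <<'E'
SX,SY,SA=.4378,-.2071,-.1333
def st(x,y,z):
    c,s=np.cos(SA),np.sin(SA); return np.array([SX+x*c-y*s,SY+x*s+y*c,z])
E
python3 - <<'E'
from h import *
delta(st(.216,0,.315),down(-7.6))
E
```

```text
linear [ 0.5  2.2 -8.7] rot [-0.12 -0.13 58.56]
```

>>> apply_moves(
  targets=[
    {"fingers":45,"linear":[0,2,-8],"rot":[0,0,58.5]},
    {"fingers":45,"linear":[0,2,-8],"rot":[0,0,58.5]},
    {"fingers":45,"linear":[0,2,-8],"rot":[0,0,58.5]},
    {"fingers":45,"linear":[0,2,-8],"rot":[0,0,58.5]},
    {"fingers":45,"linear":[0,2,-8],"rot":[0,0,58.5]},
    {"fingers":45,"linear":[0,2,-8],"rot":[0,0,58.5]},
    {"fingers":45,"linear":[0,2,-8],"rot":[0,0,58.5]},
    {"fingers":45,"linear":[0,2,-8],"rot":[0,0,58.5]},
  ],
)

```text
t: 8.5
position: [0.6507, -0.2339, 0.3146]
ee_rot: [0.75, 0.662, -0.001, -0.002]
ft_force: [-0.5, -0.6, -0.8]
grip_width: 0.529
gripper_force: 0.0
```

```bash
python3 st.py; python3 - <<'E'
from h import *
im=snap('wrist','w4')
for k in (3,2,1): print(k,proj('wrist',[st(.072*k,y,.06+.045*k) for y in(-.044,0,.044)]).round().tolist(), 'posts',proj('wrist',[st(.072*k+.0155,y,.074+.045*k) for y in(-.056,.056)]).round().tolist())
E
```

```text
[ 0.6507 -0.2339  0.3146] yaw -7.1 M [ 0.   -0.02  0.  ] F [-0.5 -0.6 -0.8] w 45.2 gf 0.0 j6 72.0 t 8.5
3 [[318.0, 247.0], [319.0, 193.0], [320.0, 135.0]] posts [[338.0, 269.0], [343.0, 119.0]]
2 [[240.0, 226.0], [237.0, 179.0], [234.0, 128.0]] posts [[254.0, 244.0], [249.0, 114.0]]
1 [[179.0, 209.0], [175.0, 167.0], [170.0, 123.0]] posts [[191.0, 225.0], [180.0, 111.0]]
```

View pics/w4.png

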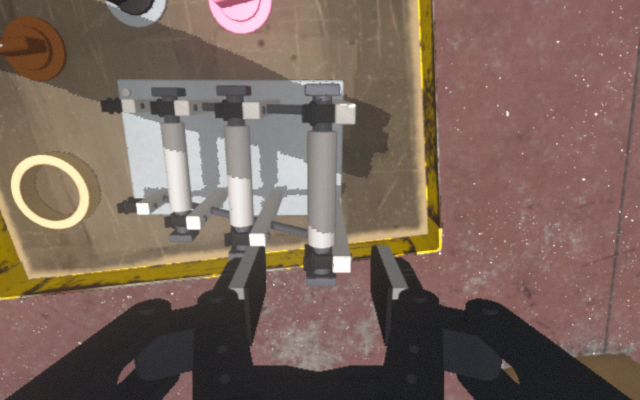

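```bash
sed -i 's/^SX,SY,SA=.*/SX,SY,SA=.4406,-.2031,-.1333/' h.py; python3 - <<'E'
from h import *
delta(st(.216,0,.177),down(-7.6))
E
```

```text
linear [  2.5   4.  137.9] rot [-0.18 -0.06  0.59]
```

>>> apply_moves(
  targets=[
    {"fingers":45,"linear":[2.5,4,40],"rot":[0,0,0.5]},
    {"fingers":45,"linear":[2.5,4,80],"rot":[0,0,0.5]},
    {"fingers":45,"linear":[2.5,4,110],"rot":[0,0,0.5]},
    {"fingers":45,"linear":[2.5,4,138],"rot":[0,0,0.5]},
    {"fingers":45,"linear":[2.5,4,138],"rot":[0,0,0.5]},
    {"fingers":45,"linear":[2.5,4,138],"rot":[0,0,0.5]},
  ],
)

```text
t: 9.15
position: [0.655, -0.232, 0.1784]
ee_rot: [0.752, 0.659, -0.0, -0.001]
ft_force: [-0.1, 0.3, -0.0]
grip_width: 0.524
gripper_force: 0.0
```

>>> apply_moves(
  targets=[
    {"fingers":10,"linear":[0,0,0],"rot":[0,0,0]},
    {"fingers":10,"linear":[0,0,0],"rot":[0,0,0]},
    {"fingers":10,"linear":[0,0,0],"rot":[0,0,0]},
    {"fingers":10,"linear":[0,0,0],"rot":[0,0,0]},
    {"fingers":10,"linear":[0,0,0],"rot":[0,0,0]},
  ],
)

```text
t: 9.65
position: [0.6548, -0.2326, 0.1818]
ee_rot: [0.753, 0.658, -0.001, 0.0]
ft_force: [-5.6, 0.6, 3.9]
grip_width: 0.235
gripper_force: 58.5
```

```bash
python3 st.py; python3 - <<'E'
from h import *
delta(st(.216,0,.177),down(-7.6))
E
```

```text
[ 0.6548 -0.2326  0.1818] yaw -7.6 M [0.12 1.04 0.1 ] F [-5.6  0.6  3.9] w 20.0 gf 58.49306344985962 j6 72.8 t 9.65
linear [ 0.8 -0.3  4.8] rot [-0.01  0.08 -0.03]
```

>>> apply_moves(
  targets=[
    {"fingers":10,"linear":[0,-6,0],"rot":[0,0,0]},
    {"fingers":10,"linear":[0,-12,0],"rot":[0,0,0]},
    {"fingers":10,"linear":[0,-18,0],"rot":[0,0,0]},
    {"fingers":10,"linear":[0,-24,0],"rot":[0,0,0]},
    {"fingers":10,"linear":[0,-30,0],"rot":[0,0,0]},
    {"fingers":10,"linear":[0,-34,0],"rot":[0,0,0]},
    {"fingers":10,"linear":[0,-34,0],"rot":[0,0,0]},
  ],
)

```text
t: 10.35
position: [0.6206, -0.2274, 0.1789]
ee_rot: [0.753, 0.658, -0.0, -0.001]
ft_force: [0.7, -0.5, -2.4]
grip_width: 0.24
gripper_force: 42.5
```

```bash
python3 st.py; python3 - <<'E'
from h import *
im=snap('wrist','w5')
E
```

```text
[ 0.6206 -0.2274  0.1789] yaw -7.7 M [-0.03 -0.01  0.  ] F [ 0.7 -0.5 -2.4] w 20.5 gf 42.49849498271942 j6 71.9 t 10.35
```

View pics/w5.png

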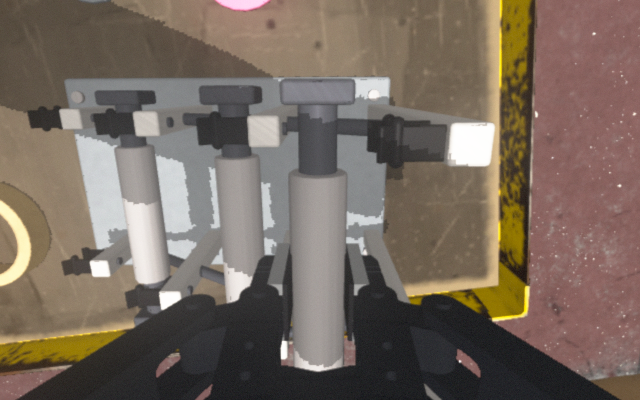

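```bash
cat >> h.py <<'E'
RX,RY,RA=.553,.1244,.0431
def rk(x,y,z):
    c,s=np.cos(RA),np.sin(RA); return np.array([RX+x*c-y*s,RY+x*s+y*c,z])
E
python3 - <<'E'
from h import *
# along-axis offset of held roller (tool frame)
p,r=tool()
for dx in (-.004,0,.004,.008): print(dx,proj('wrist',[p+r.apply([.044+dx,0,-.028]),p+r.apply([.076+dx,0,-.029])]).round(1).tolist())
delta(rk(.09,0,.26),down(2.5))
E
```

```text
-0.004 [[315.9, 191.5], [315.8, 90.6]]
0 [[315.9, 179.8], [315.8, 76.7]]
0.004 [[315.9, 167.8], [315.7, 62.5]]
0.008 [[315.8, 155.5], [315.7, 47.9]]
linear [355.6 -25.9 -80.9] rot [ -0.04  -0.02 -10.17]
```

>>> apply_moves(
  targets=[
    {"fingers":10,"linear":[0,0,-40],"rot":[0,0,0]},
    {"fingers":10,"linear":[0,0,-80],"rot":[0,0,0]},
    {"fingers":10,"linear":[45,-4,-80],"rot":[0,0,-2]},
    {"fingers":10,"linear":[90,-8,-80],"rot":[0,0,-4]},
    {"fingers":10,"linear":[135,-12,-80],"rot":[0,0,-6]},
    {"fingers":10,"linear":[180,-16,-80],"rot":[0,0,-8]},
    {"fingers":10,"linear":[225,-19,-80],"rot":[0,0,-10]},
    {"fingers":10,"linear":[270,-22,-80],"rot":[0,0,-10]},
  ],
)

```text
t: 11.2
position: [0.636, 0.0445, 0.2593]
ee_rot: [0.692, 0.722, 0.0, 0.0]
ft_force: [0.4, -0.5, -2.3]
grip_width: 0.234
gripper_force: 61.4
```

```bash
python3 st.py;python3 - <<'E'
from h import *
delta(rk(.09,0,.16),down(2.5))
E
```

```text
[0.636  0.0445 0.2593] yaw 2.4 M [-0.   -0.1  -0.02] F [ 0.4 -0.5 -2.3] w 20.0 gf 61.37762188911438 j6 85.8 t 11.2
linear [83.4 10.4 99.3] rot [ 0.02  0.   -0.13]
```

>>> apply_moves(
  targets=[
    {"fingers":10,"linear":[45,10,0],"rot":[0,0,0]},
    {"fingers":10,"linear":[83,10,20],"rot":[0,0,0]},
    {"fingers":10,"linear":[83,10,60],"rot":[0,0,0]},
    {"fingers":10,"linear":[83,10,99],"rot":[0,0,0]},
    {"fingers":10,"linear":[83,10,99],"rot":[0,0,0]},
    {"fingers":10,"linear":[83,10,99],"rot":[0,0,0]},
  ],
)

```text
t: 11.8
position: [0.642, 0.126, 0.1598]
ee_rot: [0.693, 0.721, -0.001, -0.001]
ft_force: [0.5, -0.1, -0.8]
grip_width: 0.232
gripper_force: 61.1
```

```bash
python3 st.py;python3 - <<'E'
from h import *
im=snap('wrist','w6')
print('strip+ ends/notch top',proj('wrist',[rk(x,.056,.042) for x in(-.09,-.03,.03,.09,.122)]).round().tolist())
print('board',proj('wrist',[rk(x,.075,.009) for x in(-.128,.128)]+[rk(x,-.075,.009) for x in(-.128,.128)]).round().tolist())
E
```

```text
[0.642  0.126  0.1598] yaw 2.3 M [-0.03 -0.01  0.02] F [ 0.5 -0.1 -0.8] w 19.8 gf 61.11488342285156 j6 93.1 t 11.8
strip+ ends/notch top [[62.0, 112.0], [147.0, 112.0], [231.0, 112.0], [315.0, 112.0], [360.0, 112.0]]
board [[37.0, 85.0], [364.0, 85.0], [74.0, 260.0], [358.0, 259.0]]
```

View pics/w6.png

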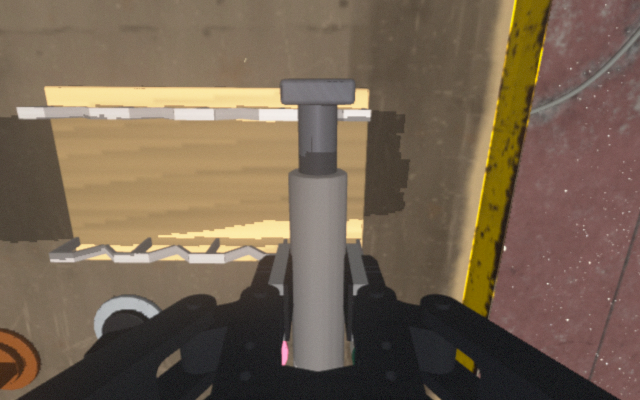

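```bash
python3 - <<'E'
import cv2,numpy as np
im=cv2.imread('pics/w6.png')
a=cv2.resize(im[80:125,10:380],None,fx=2.1,fy=4,interpolation=cv2.INTER_CUBIC);b=cv2.resize(im[230:275,10:380],None,fx=2.1,fy=4,interpolation=cv2.INTER_CUBIC)
cv2.imwrite('pics/w6c.png',np.vstack([a,b]))
from h import *
print('strip- ',proj('wrist',[rk(x,-.056,.042) for x in(-.09,-.03,.03,.09,.122)]).round().tolist())
E
```

```text
strip-  [[90.0, 256.0], [166.0, 256.0], [241.0, 256.0], [316.0, 256.0], [356.0, 255.0]]
```

View pics/w6c.png

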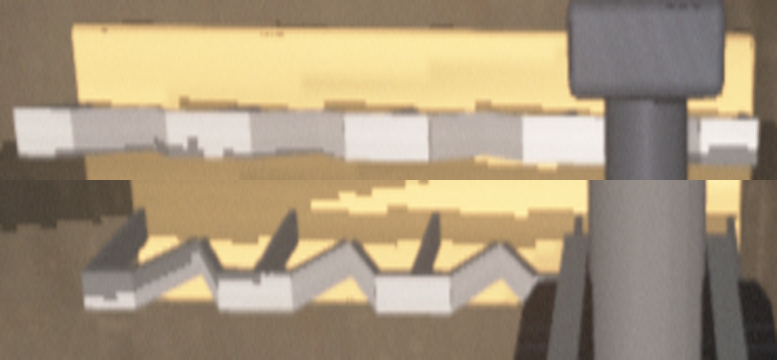

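```bash
sed -i 's/^RX,RY,RA=.*/RX,RY,RA=.5565,.1228,.034/' h.py; python3 - <<'E'
from h import *
delta(rk(.09,0,.030),down(np.degrees(.034)))
E
```

```text
linear [ -0.2   2.5 131.8] rot [ 0.11 -0.01  0.37]
```

>>> apply_moves(
  targets=[
    {"fingers":10,"linear":[0,2.5,40],"rot":[0,0,0.4]},
    {"fingers":10,"linear":[0,2.5,80],"rot":[0,0,0.4]},
    {"fingers":10,"linear":[0,2.5,110],"rot":[0,0,0.4]},
    {"fingers":10,"linear":[0,2.5,130],"rot":[0,0,0.4]},
    {"fingers":10,"linear":[0,2.5,130],"rot":[0,0,0.4]},
    {"fingers":10,"linear":[0,2.5,130],"rot":[0,0,0.4]},
  ],
)

```text
t: 12.45
position: [0.6475, 0.1261, 0.0328]
ee_rot: [0.695, 0.719, 0.002, 0.001]
ft_force: [0.1, -0.0, -2.3]
grip_width: 0.228
gripper_force: 61.3
```

```bash
python3 st.py
```

```text
[0.6475 0.1261 0.0328] yaw 1.9 M [-0.01 -0.04  0.03] F [ 0.1 -0.  -2.3] w 19.5 gf 61.258134841918945 j6 93.5 t 12.45
```

>>> apply_moves(
  targets=[
    {"fingers":10,"linear":[0,0,5],"rot":[0,0,0]},
    {"fingers":10,"linear":[0,0,9],"rot":[0,0,0]},
    {"fingers":10,"linear":[0,0,9],"rot":[0,0,0]},
  ],
)

```text
t: 12.75
position: [0.6475, 0.1264, 0.0266]
ee_rot: [0.695, 0.719, 0.002, 0.002]
ft_force: [-5.2, -1.7, 14.4]
grip_width: 0.231
gripper_force: 63.1
```

>>> apply_moves(
  targets=[
    {"fingers":36,"linear":[0,0,-2],"rot":[0,0,0]},
    {"fingers":36,"linear":[0,0,-2],"rot":[0,0,0]},
    {"fingers":36,"linear":[0,0,-2],"rot":[0,0,0]},
    {"fingers":36,"linear":[0,0,-2],"rot":[0,0,0]},
    {"fingers":36,"linear":[0,0,-30],"rot":[0,0,0]},
    {"fingers":36,"linear":[0,0,-75],"rot":[0,0,0]},
    {"fingers":36,"linear":[0,0,-120],"rot":[0,0,0]},
    {"fingers":36,"linear":[0,0,-120],"rot":[0,0,0]},
  ],
)

```text
t: 13.55
position: [0.6507, 0.1268, 0.1491]
ee_rot: [0.695, 0.719, 0.005, 0.005]
ft_force: [1.7, 1.0, 0.8]
grip_width: 0.422
gripper_force: 0.0
```

```bash
python3 st.py; python3 - <<'E'
from h import *
im=snap('wrist','w7')
print('roller body ends/heads top',proj('wrist',[rk(.09,y,.047) for y in(-.044,.044)]+[rk(.09,y,.048) for y in(-.076,.076)]).round().tolist())
E
```

```text
[0.6507 0.1268 0.1491] yaw 1.9 M [ 0.   -0.08  0.01] F [1.7 1.  0.8] w 36.1 gf 0.0 j6 93.5 t 13.55
roller body ends/heads top [[313.0, 257.0], [312.0, 136.0], [313.0, 296.0], [312.0, 86.0]]
```

View pics/w7.png

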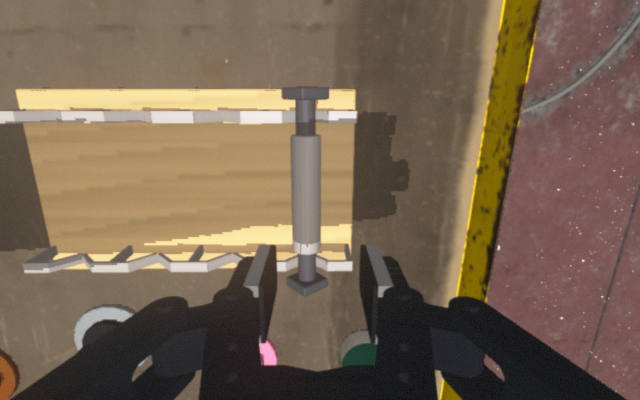

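```bash
python3 - <<'E'
from h import *
delta(st(.144,0,.26),down(-7.6))
E
```

```text
linear [-346.3  -76.1 -115. ] rot [ 0.51 -0.07  9.54]
```

>>> apply_moves(
  targets=[
    {"fingers":45,"linear":[0,0,-45],"rot":[0,0,0]},
    {"fingers":45,"linear":[0,0,-90],"rot":[0,0,0]},
    {"fingers":45,"linear":[-45,-10,-115],"rot":[0,0,2]},
    {"fingers":45,"linear":[-90,-20,-115],"rot":[0,0,4]},
    {"fingers":45,"linear":[-135,-30,-115],"rot":[0,0,6]},
    {"fingers":45,"linear":[-180,-40,-115],"rot":[0,0,8]},
    {"fingers":45,"linear":[-225,-50,-115],"rot":[0,0,9.5]},
    {"fingers":45,"linear":[-270,-60,-115],"rot":[0,0,9.5]},
  ],
)

```text
t: 14.4
position: [0.5929, -0.147, 0.2543]
ee_rot: [0.752, 0.659, -0.001, -0.001]
ft_force: [0.0, 0.3, -0.2]
grip_width: 0.526
gripper_force: 0.0
```

```bash
python3 - <<'E'
from h import *
delta(st(.144,0,.26),down(-7.6))
E
```

```text
linear [-75.8   0.4  -5.8] rot [-0.16 -0.04  0.03]
```

>>> apply_moves(
  targets=[
    {"fingers":45,"linear":[-40,0,-5],"rot":[0,0,0]},
    {"fingers":45,"linear":[-76,0,-5],"rot":[0,0,0]},
    {"fingers":45,"linear":[-76,0,-5],"rot":[0,0,0]},
    {"fingers":45,"linear":[-76,0,-5],"rot":[0,0,0]},
  ],
)

```text
t: 14.8
position: [0.5834, -0.2213, 0.2594]
ee_rot: [0.753, 0.658, -0.0, -0.002]
ft_force: [0.2, 0.3, -0.2]
grip_width: 0.529
gripper_force: 0.0
```

```bash
cat > chk.py <<'E'
import sys
from h import *
k=int(sys.argv[1]); im=snap('wrist','c%d'%np.random.randint(1e6))
c=proj('wrist',[st(.072*k,y,.071+.045*k) for y in(-.076,0,.076)]); print('pred axis',c.round(1).tolist())
for d in robot.look_for('wrist','roller%d'%k)[:4]:
    b=np.array(d['bbox'])*[640,400,640,400]; print(round(d['confidence'],2),b.round(1),'mid',(b[:2]+b[2:]/2).round(1))
delta(st(.072*k,0,.129-.09+.045*(k-0)-.0),down(-7.6))
E
python3 chk.py 2
```

```text
pred axis [[316.9, 297.1], [317.0, 201.5], [317.2, 88.4]]
0.82 [297.5  90.6  35.2 205. ] mid [315.1 193.1]
0.57 [209.5  94.   37.  172.2] mid [228.  180.1]
linear [ -2.5   0.  131. ] rot [-0.12 -0.07  0.09]
```

>>> apply_moves(
  targets=[
    {"fingers":45,"linear":[-2,-1,40],"rot":[0,0,0]},
    {"fingers":45,"linear":[-2,-1,80],"rot":[0,0,0]},
    {"fingers":45,"linear":[-2,-1,110],"rot":[0,0,0]},
    {"fingers":45,"linear":[-2,-1,131],"rot":[0,0,0]},
    {"fingers":45,"linear":[-2,-1,131],"rot":[0,0,0]},
    {"fingers":45,"linear":[-2,-1,131],"rot":[0,0,0]},
  ],
)

```text
t: 15.5
position: [0.5831, -0.2215, 0.1302]
ee_rot: [0.752, 0.66, -0.0, -0.0]
ft_force: [0.0, -0.1, 0.7]
grip_width: 0.525
gripper_force: 0.0
```

>>> apply_moves(
  targets=[
    {"fingers":10,"linear":[0,0,0],"rot":[0,0,0]},
    {"fingers":10,"linear":[0,0,0],"rot":[0,0,0]},
    {"fingers":10,"linear":[0,0,0],"rot":[0,0,0]},
    {"fingers":10,"linear":[0,0,0],"rot":[0,0,0]},
    {"fingers":10,"linear":[0,0,0],"rot":[0,0,0]},
  ],
)

```text
t: 16.0
position: [0.5835, -0.223, 0.1324]
ee_rot: [0.752, 0.659, 0.0, 0.001]
ft_force: [-2.6, 1.8, 6.2]
grip_width: 0.236
gripper_force: 58.6
```

>>> apply_moves(
  targets=[
    {"fingers":10,"linear":[0,-6,0],"rot":[0,0,0]},
    {"fingers":10,"linear":[0,-12,0],"rot":[0,0,0]},
    {"fingers":10,"linear":[0,-18,0],"rot":[0,0,0]},
    {"fingers":10,"linear":[0,-24,0],"rot":[0,0,0]},
    {"fingers":10,"linear":[0,-30,0],"rot":[0,0,0]},
    {"fingers":10,"linear":[0,-34,0],"rot":[0,0,0]},
    {"fingers":10,"linear":[0,-34,0],"rot":[0,0,0]},
  ],
)

```text
t: 16.7
position: [0.5479, -0.218, 0.1297]
ee_rot: [0.752, 0.659, -0.0, -0.001]
ft_force: [0.4, -0.2, -2.6]
grip_width: 0.234
gripper_force: 59.6
```

```bash
python3 st.py; python3 - <<'E'
from h import *
delta(rk(.03,0,.26),down(1.95))
im=snap('wrist','w8')
for d in robot.look_for('wrist','roller2')[:3]:
    b=np.array(d['bbox'])*[640,400,640,400]; print(round(d['confidence'],2),b.round(1))
E
```

```text
[ 0.5479 -0.218   0.1297] yaw -7.6 M [-0.02  0.01  0.02] F [ 0.4 -0.2 -2.6] w 20.0 gf 59.56759214401245 j6 69.6 t 16.7
linear [ 344.    -7.1 -130.1] rot [-0.1  -0.04 -9.53]
0.86 [280.2  78.3  79.  291.3]
0.75 [197.8  86.4  66.3 215.9]
```

>>> apply_moves(
  targets=[
    {"fingers":10,"linear":[0,0,-40],"rot":[0,0,0]},
    {"fingers":10,"linear":[0,0,-80],"rot":[0,0,0]},
    {"fingers":10,"linear":[45,-1,-100],"rot":[0,0,-2]},
    {"fingers":10,"linear":[90,-2,-100],"rot":[0,0,-4]},
    {"fingers":10,"linear":[135,-3,-100],"rot":[0,0,-6]},
    {"fingers":10,"linear":[180,-4,-100],"rot":[0,0,-8]},
    {"fingers":10,"linear":[225,-5,-100],"rot":[0,0,-9.5]},
    {"fingers":10,"linear":[270,-6,-100],"rot":[0,0,-9.5]},
  ],
)

```text
t: 17.6
position: [0.5791, 0.0519, 0.2303]
ee_rot: [0.695, 0.719, 0.0, 0.0]
ft_force: [0.4, -0.0, -1.5]
grip_width: 0.235
gripper_force: 59.6
```

```bash
python3 st.py;python3 - <<'E'
from h import *
delta(rk(.03,0,.15),down(1.95))
E
```

```text
[0.5791 0.0519 0.2303] yaw 2.0 M [-0.05 -0.05  0.01] F [ 0.4 -0.  -1.5] w 20.1 gf 59.64264214038849 j6 86.8 t 17.6
linear [71.7  9.8 80.3] rot [0.03 0.   0.01]
```

>>> apply_moves(
  targets=[
    {"fingers":10,"linear":[36,10,0],"rot":[0,0,0]},
    {"fingers":10,"linear":[72,10,20],"rot":[0,0,0]},
    {"fingers":10,"linear":[72,10,60],"rot":[0,0,0]},
    {"fingers":10,"linear":[72,10,80],"rot":[0,0,0]},
    {"fingers":10,"linear":[72,10,80],"rot":[0,0,0]},
    {"fingers":10,"linear":[72,10,80],"rot":[0,0,0]},
  ],
)

```text
t: 18.2
position: [0.5866, 0.1224, 0.1503]
ee_rot: [0.695, 0.719, -0.0, -0.0]
ft_force: [1.0, -0.6, -1.2]
grip_width: 0.238
gripper_force: 59.6
```

```bash
cat > rv.py <<'E'
import sys
from h import *
im=snap('wrist',sys.argv[1]); 
for s in(.056,-.056): print('strip',s,'flat edges x -106,-74,-46,-14,14,46,74,106:',proj('wrist',[rk(x/1000,s,.042) for x in(-106,-74,-46,-14,14,46,74,106)]).round().tolist())
print('board',proj('wrist',[rk(a,b,.009) for a,b in((-.128,.075),(.128,.075),(.128,-.075),(-.128,-.075))]).round().tolist())
for d in robot.look_for('wrist','roller3')[:4]:
    b=np.array(d['bbox'])*[640,400,640,400]; print(round(d['confidence'],2),b.round(1))
print('roller3 pred heads',proj('wrist',[rk(.09,y,.048) for y in(-.076,.076)]).round().tolist())
a=cv2.resize(im[70:300,20:460],None,fx=1.8,fy=2.5,interpolation=cv2.INTER_CUBIC);cv2.imwrite('pics/%sc.png'%sys.argv[1],a)
E
python3 st.py; python3 rv.py w9
```

```text
[0.5866 0.1224 0.1503] yaw 1.9 M [ 0.03 -0.01 -0.  ] F [ 1.  -0.6 -1.2] w 20.3 gf 59.59505796432495 j6 93.7 t 18.2
strip 0.056 flat edges x -106,-74,-46,-14,14,46,74,106: [[116.0, 114.0], [163.0, 114.0], [204.0, 114.0], [251.0, 114.0], [292.0, 114.0], [338.0, 114.0], [379.0, 114.0], [426.0, 114.0]]
strip -0.056 flat edges x -106,-74,-46,-14,14,46,74,106: [[139.0, 262.0], [180.0, 262.0], [217.0, 262.0], [258.0, 262.0], [294.0, 262.0], [336.0, 262.0], [372.0, 262.0], [413.0, 262.0]]
board [[106.0, 85.0], [444.0, 86.0], [427.0, 265.0], [135.0, 265.0]]
0.95 [281.2  80.4  75.2 287.2]
0.9 [409.8  68.   65.2 212. ]
roller3 pred heads [[392.0, 289.0], [405.0, 83.0]]
```

View pics/w9c.png

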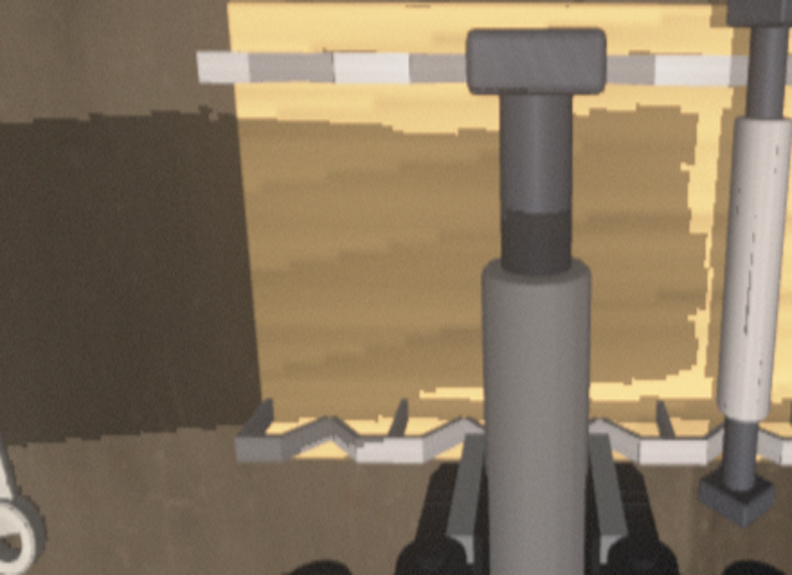

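```bash
python3 - <<'E'
from fit import *
U=[(-106,248,67),(-74,333,67),(-46,410,68),(46,655,69)]
L=[(-106,287,448),(-74,365,448),(-46,425,448),(46,640,452),(74,707,452)]
obj=[(x/1000,.056,.042) for x,_,_ in U]+[(x/1000,-.056,.042) for x,_,_ in L]
uv=np.array([(a,b) for _,a,b in U+L])/[1.8,2.5]+[20,70]
x=fit(obj,[('wrist',range(9),uv)],[.58,.13,.03])
s=open('h.py').read().replace('RX,RY,RA=.5565,.1228,.034','RX,RY,RA=%.4f,%.4f,%.4f'%tuple(x)); open('h.py','w').write(s)
E
python3 - <<'E'
from h import *
delta(rk(.03,0,.034),down(np.degrees(RA)))
E
```

```text
[0.5874 0.1344 0.0328] res [ 1.5  0.4  1.7  0.5  0.3  0.2 -0.2 -0.1 -2.1  0.2 -3.6  0.1 -0.3  0.1
  0.4 -1.5 -0.3 -1.6]
linear [ 12.1  29.3 118.3] rot [ 0.2  -0.01  0.04]
```

>>> apply_moves(
  targets=[
    {"fingers":10,"linear":[12,29,0],"rot":[0,0,0]},
    {"fingers":10,"linear":[12,29,40],"rot":[0,0,0]},
    {"fingers":10,"linear":[12,29,80],"rot":[0,0,0]},
    {"fingers":10,"linear":[12,29,110],"rot":[0,0,0]},
    {"fingers":10,"linear":[12,29,120],"rot":[0,0,0]},
    {"fingers":10,"linear":[12,29,125],"rot":[0,0,0]},
    {"fingers":10,"linear":[12,29,125],"rot":[0,0,0]},
  ],
)

```text
t: 19.0
position: [0.6165, 0.1353, 0.0267]
ee_rot: [0.695, 0.719, 0.001, 0.001]
ft_force: [0.9, -0.5, -0.8]
grip_width: 0.234
gripper_force: 59.7
```

```bash
python3 st.py;python3 - <<'E'
from h import *
delta(rk(.03,0,.018),down(np.degrees(RA)))
E
```

```text
[0.6165 0.1353 0.0267] yaw 1.9 M [ 0.   -0.02  0.01] F [ 0.9 -0.5 -0.8] w 20.0 gf 59.72850322723389 j6 94.6 t 19.0
linear [0.  0.9 8.7] rot [ 0.15 -0.01  0.05]
```

>>> apply_moves(
  targets=[
    {"fingers":10,"linear":[0,1,4],"rot":[0,0,0]},
    {"fingers":10,"linear":[0,1,8],"rot":[0,0,0]},
    {"fingers":10,"linear":[0,1,8],"rot":[0,0,0]},
  ],
)

```text
t: 19.3
position: [0.6181, 0.1356, 0.0221]
ee_rot: [0.695, 0.719, 0.002, 0.001]
ft_force: [-6.4, -1.3, 15.2]
grip_width: 0.239
gripper_force: 61.6
```

>>> apply_moves(
  targets=[
    {"fingers":36,"linear":[0,-1,-2],"rot":[0,0,0]},
    {"fingers":36,"linear":[0,-1,-2],"rot":[0,0,0]},
    {"fingers":36,"linear":[0,-1,-2],"rot":[0,0,0]},
    {"fingers":36,"linear":[0,-1,-2],"rot":[0,0,0]},
    {"fingers":36,"linear":[0,-1,-30],"rot":[0,0,0]},
    {"fingers":36,"linear":[0,-1,-75],"rot":[0,0,0]},
    {"fingers":36,"linear":[0,-1,-120],"rot":[0,0,0]},
    {"fingers":36,"linear":[0,-1,-160],"rot":[0,0,0]},
  ],
)

```text
t: 20.1
position: [0.6152, 0.1354, 0.179]
ee_rot: [0.695, 0.719, 0.0, 0.0]
ft_force: [0.6, 0.3, 0.2]
grip_width: 0.42
gripper_force: 0.0
```

```bash
python3 - <<'E'
from h import *
im=snap('wrist','w10')
for k in(.03,.09): print(k,'pred heads',proj('wrist',[rk(k,y,.048) for y in(-.076,.076)]).round().tolist())
for d in robot.look_for('wrist','roller3')[:4]:
    b=np.array(d['bbox'])*[640,400,640,400]; print(round(d['confidence'],2),b.round(1))
delta(st(.072,0,.22),down(-7.6))
E
```

```text
0.03 pred heads [[312.0, 270.0], [312.0, 87.0]]
0.09 pred heads [[381.0, 270.0], [391.0, 87.0]]
0.87 [295.9  86.7  43.7 187.4]
0.7 [377.4  88.6  41.2 182.6]
linear [-344.7 -119.3  -37.3] rot [ 0.75 -0.13  9.55]
```

>>> apply_moves(
  targets=[
    {"fingers":45,"linear":[-43,-15,-37],"rot":[0,0,2]},
    {"fingers":45,"linear":[-86,-30,-37],"rot":[0,0,4]},
    {"fingers":45,"linear":[-129,-45,-37],"rot":[0,0,6]},
    {"fingers":45,"linear":[-172,-60,-37],"rot":[0,0,8]},
    {"fingers":45,"linear":[-215,-75,-37],"rot":[0,0,9.5]},
    {"fingers":45,"linear":[-258,-90,-37],"rot":[0,0,9.5]},
    {"fingers":45,"linear":[-301,-105,-37],"rot":[0,0,9.5]},
    {"fingers":45,"linear":[-345,-119,-37],"rot":[0,0,9.5]},
  ],
)

```text
t: 21.0
position: [0.5065, -0.2148, 0.2133]
ee_rot: [0.752, 0.659, -0.0, -0.001]
ft_force: [0.4, -0.7, 0.9]
grip_width: 0.522
gripper_force: 0.0
```

```bash
python3 - <<'E'
from h import *
delta(st(.072,0,.22),down(-7.6))
E
```

```text
linear [ 2.9  5.1 -6.7] rot [-0.06 -0.03  0.05]
```

>>> apply_moves(
  targets=[
    {"fingers":45,"linear":[3,5,-6],"rot":[0,0,0]},
    {"fingers":45,"linear":[3,5,-6],"rot":[0,0,0]},
    {"fingers":45,"linear":[3,5,-6],"rot":[0,0,0]},
  ],
)

```text
t: 21.3
position: [0.5132, -0.2103, 0.2197]
ee_rot: [0.752, 0.659, 0.0, -0.001]
ft_force: [0.8, -0.6, 0.0]
grip_width: 0.527
gripper_force: 0.0
```

```bash
python3 chk.py 1
```

```text
pred axis [[315.5, 294.6], [315.7, 200.8], [315.9, 90.1]]
0.89 [296.5  95.8  36.9 200.2] mid [315.  195.9]
linear [ -3.2  -0.7 135.7] rot [-0.05 -0.03  0.16]
```

>>> apply_moves(
  targets=[
    {"fingers":45,"linear":[-4,-1,40],"rot":[0,0,0]},
    {"fingers":45,"linear":[-4,-1,80],"rot":[0,0,0]},
    {"fingers":45,"linear":[-4,-1,110],"rot":[0,0,0]},
    {"fingers":45,"linear":[-4,-1,135],"rot":[0,0,0]},
    {"fingers":45,"linear":[-4,-1,135],"rot":[0,0,0]},
    {"fingers":45,"linear":[-4,-1,135],"rot":[0,0,0]},
  ],
)

```text
t: 22.0
position: [0.5116, -0.2139, 0.0852]
ee_rot: [0.752, 0.66, -0.0, -0.001]
ft_force: [0.1, -0.9, 0.3]
grip_width: 0.53
gripper_force: 0.0
```

>>> apply_moves(
  targets=[
    {"fingers":10,"linear":[0,0,0],"rot":[0,0,0]},
    {"fingers":10,"linear":[0,0,0],"rot":[0,0,0]},
    {"fingers":10,"linear":[0,0,0],"rot":[0,0,0]},
    {"fingers":10,"linear":[0,0,0],"rot":[0,0,0]},
    {"fingers":10,"linear":[0,0,0],"rot":[0,0,0]},
  ],
)

```text
t: 22.5
position: [0.5118, -0.2153, 0.0873]
ee_rot: [0.752, 0.659, 0.0, 0.001]
ft_force: [-3.3, 1.6, 6.2]
grip_width: 0.236
gripper_force: 58.5
```

>>> apply_moves(
  targets=[
    {"fingers":10,"linear":[0,-6,0],"rot":[0,0,0]},
    {"fingers":10,"linear":[0,-12,0],"rot":[0,0,0]},
    {"fingers":10,"linear":[0,-18,0],"rot":[0,0,0]},
    {"fingers":10,"linear":[0,-24,0],"rot":[0,0,0]},
    {"fingers":10,"linear":[0,-30,0],"rot":[0,0,0]},
    {"fingers":10,"linear":[0,-34,0],"rot":[0,0,0]},
    {"fingers":10,"linear":[0,-34,0],"rot":[0,0,0]},
  ],
)

```text
t: 23.2
position: [0.4764, -0.21, 0.0848]
ee_rot: [0.752, 0.659, -0.0, -0.001]
ft_force: [-0.7, -0.2, -2.0]
grip_width: 0.238
gripper_force: 59.8
```

```bash
python3 st.py; python3 - <<'E'
from h import *
delta(rk(-.03,0,.22),down(1.9))
im=snap('wrist','w11')
for d in robot.look_for('wrist','roller1')[:3]:
    b=np.array(d['bbox'])*[640,400,640,400]; print(round(d['confidence'],2),b.round(1))
E
```

```text
[ 0.4764 -0.21    0.0848] yaw -7.6 M [ 0.02 -0.01 -0.01] F [-0.7 -0.2 -2. ] w 20.3 gf 59.84342694282532 j6 66.7 t 23.2
linear [ 351.2   34.7 -135.1] rot [-0.1  -0.04 -9.48]
0.95 [281.   80.1  77.7 288.6]
```

>>> apply_moves(
  targets=[
    {"fingers":10,"linear":[0,0,-45],"rot":[0,0,0]},
    {"fingers":10,"linear":[0,0,-90],"rot":[0,0,0]},
    {"fingers":10,"linear":[0,0,-125],"rot":[0,0,0]},
    {"fingers":10,"linear":[45,4,-135],"rot":[0,0,-2]},
    {"fingers":10,"linear":[90,9,-135],"rot":[0,0,-4]},
    {"fingers":10,"linear":[135,13,-135],"rot":[0,0,-6]},
    {"fingers":10,"linear":[180,18,-135],"rot":[0,0,-8]},
    {"fingers":10,"linear":[225,22,-135],"rot":[0,0,-9.5]},
  ],
)

```text
t: 24.1
position: [0.5298, 0.0113, 0.2204]
ee_rot: [0.695, 0.719, 0.0, 0.0]
ft_force: [1.1, 0.5, -1.3]
grip_width: 0.234
gripper_force: 59.9
```

```bash
python3 st.py; python3 - <<'E'
from h import *
delta(rk(-.03,0,.15),down(1.9))
E
```

```text
[0.5298 0.0113 0.2204] yaw 2.0 M [-0.01 -0.08  0.  ] F [ 1.1  0.5 -1.3] w 20.0 gf 59.92717444896698 j6 82.2 t 24.1
linear [121.1  31.8  70.4] rot [0.05 0.01 0.1 ]
```

>>> apply_moves(
  targets=[
    {"fingers":10,"linear":[45,15,0],"rot":[0,0,0]},
    {"fingers":10,"linear":[88,32,0],"rot":[0,0,0]},
    {"fingers":10,"linear":[121,32,20],"rot":[0,0,0]},
    {"fingers":10,"linear":[121,32,60],"rot":[0,0,0]},
    {"fingers":10,"linear":[121,32,70],"rot":[0,0,0]},
    {"fingers":10,"linear":[121,32,70],"rot":[0,0,0]},
    {"fingers":10,"linear":[121,32,70],"rot":[0,0,0]},
  ],
)

```text
t: 24.8
position: [0.5579, 0.131, 0.1512]
ee_rot: [0.695, 0.719, 0.0, 0.0]
ft_force: [0.0, 0.1, -1.6]
grip_width: 0.238
gripper_force: 59.8
```

```bash
python3 st.py; python3 rv.py w12
```

```text
[0.5579 0.131  0.1512] yaw 1.9 M [ 0.01 -0.01 -0.04] F [ 0.   0.1 -1.6] w 20.3 gf 59.78342592716217 j6 94.9 t 24.8
strip 0.056 flat edges x -106,-74,-46,-14,14,46,74,106: [[204.0, 112.0], [250.0, 112.0], [291.0, 112.0], [338.0, 112.0], [379.0, 112.0], [426.0, 112.0], [466.0, 112.0], [513.0, 112.0]]
strip -0.056 flat edges x -106,-74,-46,-14,14,46,74,106: [[217.0, 261.0], [258.0, 261.0], [294.0, 261.0], [336.0, 261.0], [372.0, 261.0], [413.0, 261.0], [449.0, 261.0], [491.0, 261.0]]
board [[186.0, 84.0], [523.0, 84.0], [495.0, 264.0], [203.0, 264.0]]
0.81 [281.2  80.8  78.3 289.9]
0.75 [443.9  82.5  71.  212.7]
0.6 [377.4  84.3  48.6 203. ]
roller3 pred heads [[469.0, 288.0], [497.0, 81.0]]
```

View pics/w12c.png

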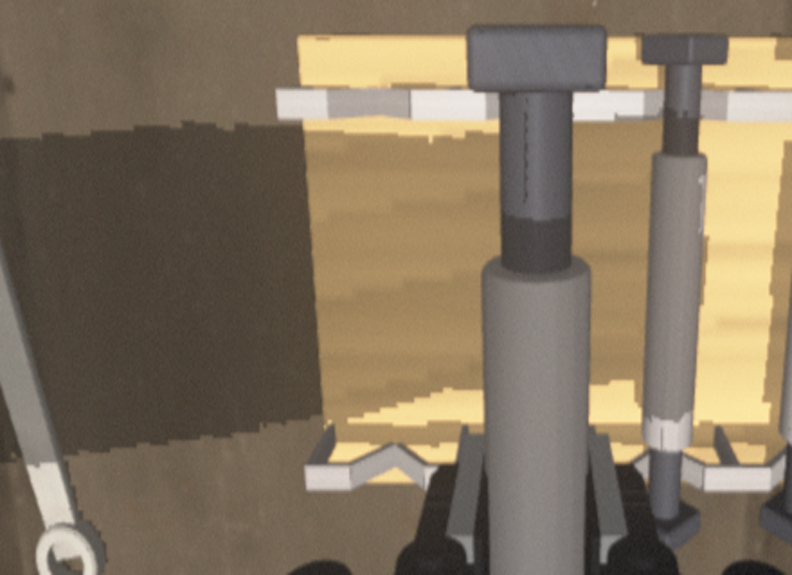

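>>> apply_moves(
  targets=[
    {"fingers":10,"linear":[0,-1,40],"rot":[0,0,0]},
    {"fingers":10,"linear":[0,-1,80],"rot":[0,0,0]},
    {"fingers":10,"linear":[0,-1,110],"rot":[0,0,0]},
    {"fingers":10,"linear":[0,-1,120],"rot":[0,0,0]},
    {"fingers":10,"linear":[0,-1,125],"rot":[0,0,0]},
    {"fingers":10,"linear":[0,-1,129],"rot":[0,0,0]},
    {"fingers":10,"linear":[0,-1,132],"rot":[0,0,0]},
    {"fingers":10,"linear":[0,-1,132],"rot":[0,0,0]},
  ],
)

```text
t: 25.7
position: [0.558, 0.1316, 0.022]
ee_rot: [0.695, 0.719, 0.001, 0.001]
ft_force: [-3.7, -0.6, 9.0]
grip_width: 0.239
gripper_force: 61.2
```

>>> apply_moves(
  targets=[
    {"fingers":36,"linear":[0,0,-1],"rot":[0,0,0]},
    {"fingers":36,"linear":[0,0,-1],"rot":[0,0,0]},
    {"fingers":36,"linear":[0,0,-1],"rot":[0,0,0]},
    {"fingers":36,"linear":[0,0,-1],"rot":[0,0,0]},
    {"fingers":36,"linear":[0,0,-35],"rot":[0,0,0]},
    {"fingers":36,"linear":[0,0,-80],"rot":[0,0,0]},
    {"fingers":36,"linear":[0,0,-125],"rot":[0,0,0]},
    {"fingers":36,"linear":[0,0,-170],"rot":[0,0,0]},
  ],
)

```text
t: 26.5
position: [0.5558, 0.1315, 0.1897]
ee_rot: [0.695, 0.719, -0.0, -0.0]
ft_force: [0.8, 0.2, -0.1]
grip_width: 0.423
gripper_force: 0.0
```

>>> apply_moves(
  targets=[
    {"fingers":36,"linear":[0,0,-30],"rot":[0,0,0]},
    {"fingers":36,"linear":[-45,0,-30],"rot":[0,0,0]},
    {"fingers":36,"linear":[-60,0,-30],"rot":[0,0,0]},
    {"fingers":36,"linear":[-60,0,-30],"rot":[0,0,0]},
  ],
)

```text
t: 26.9
position: [0.5581, 0.07, 0.218]
ee_rot: [0.696, 0.718, -0.0, -0.0]
ft_force: [-0.8, -0.2, -0.4]
grip_width: 0.419
gripper_force: 0.0
```

```bash
python3 st.py; python3 - <<'E'
from h import *
im=snap('wrist','w13'); print('dial',proj('wrist',[[.467,-.028,.044]]))
for k in(-.03,.03,.09): print(k,proj('wrist',[rk(k,y,.048) for y in(-.076,.076)]).round().tolist())
for d in robot.look_for('wrist','roller1')[:5]:
    b=np.array(d['bbox'])*[640,400,640,400]; print(round(d['confidence'],2),b.round(1))
E
```

```text
[0.5581 0.07   0.218 ] yaw 1.8 M [ 0.04  0.09 -0.01] F [-0.8 -0.2 -0.4] w 35.8 gf 0.0 j6 88.8 t 26.9
dial [[221.00089642 271.33377896]]
-0.03 [[319.0, 191.0], [319.0, 3.0]]
0.03 [[386.0, 191.0], [396.0, 3.0]]
0.09 [[452.0, 191.0], [473.0, 3.0]]
0.96 [428.4   0.7  54.6 193. ]
0.62 [298.7   7.1  40.2 182.6]
0.59 [362.5   1.8  47.  186.9]
```

View pics/w13.png

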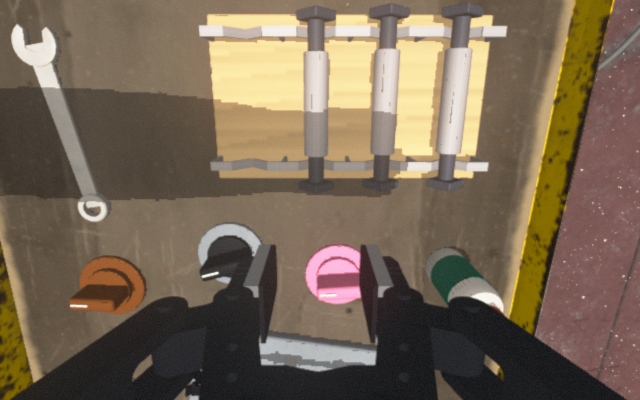

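```bash
python3 -c "
from h import *
print(robot.hand_in())"
```

```text
the job is handed in; nothing more can be done
None
```

I turned the dial anticlockwise until it met its end stop and laid the three fitted rollers, from steps 1 to 3 (step 0 was empty), in notches 1 to 3 of the rack. The last camera picture shows each one in the notches of both strips, and I've handed the job in (no verdict came back).

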